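# Zero the torque tester under its push-latch cover

### The job

Zero the bench torque tester, the grey unit with the wider black cover and the display strip: press that cover in firmly with the fingertips and let go so that it pops open by itself, press the round metal button underneath it all the way in and let go, then push the cover shut and press it in again so that it latches closed when you let go. Only press and push: pick nothing up, keep the narrow cover of the other grey unit shut, and leave the loose parts standing and lying where they are.

Things in the scene. Friction and masses are not known exactly. Their poses are not given: they have to be found in the camera images.
- tester: the torque tester: grey housing screwed to the bench, 130 mm (its x) by 140 mm (its y) by 55 mm high, a flat display strip in its top near its +y side. Origin: centre of its underside, z up. The cover's hinge line runs along x at y = 12, z = 55 mm. Under the cover is an open well, x -42 to 42, y -42 to 12 mm, 25 mm deep
- wide_cover (a joint): angle of the tester's black push-latch cover, rad: 0 latched, 1.35 fully open, -0.094 pressed in to its stop (free edge 5 mm below closed). A spring opens it, about 0.05 N m (2 N at the ribs); use about 10 N to reach the stop surely. Latched: pressed past -0.07 and let go, it unlatches and swings up to 1.35 within 1.5 s. Open: pushed down past -0.07 and let go, it latches at 0
- wide_cover_face (a point): point on the wide cover's top (outer) face, on its grey finger ribs, 36 mm from the hinge line; moves with the cover. The cover is a slab 80 mm along the hinge, 52 mm from hinge to free edge, 10 mm thick; closed it lies from y = 12 to y = -40 mm in the tester's frame, its top at z = 65 mm, 10 mm proud of the housing
- wide_cover_hinge (a point): middle of the wide cover's hinge line, at the height of the housing's top (55 mm); does not move; axes as the tester's
- zero_button (a joint): travel of the round metal button under the wide cover, m: 0 out, 0.005 fully in; a spring returns it, about 5 N holds it fully in
- button_top (a point): centre of the button's flat top, 22 mm across; it stands on the floor of the well, 36 mm from the hinge line (tester's x = 0, y = -24 mm), its top 7 mm below the housing's top when out
- gauge: the other grey unit, same housing and same size with four dark dots instead of a display; origin at the centre of its underside. Leave it shut
- narrow_cover (a joint): hinge angle of the other unit's narrower black cover (46 mm by 52 mm, same place and same latch), rad: 0 latched; must stay shut
- socket: loose steel socket standing upright, 26 mm across, 36 mm high, origin at its underside, between the two units; leave alone
- bolt: loose brass-coloured bolt standing on its head, 32 mm across the flange, 68 mm high, origin at its underside; leave alone
- spacer: loose dark round spacer standing upright, 28 mm across, 50 mm high, origin at its underside; leave alone
- cap: loose red cap, 38 mm across, 16 mm high, origin at its underside; leave alone
- driver: loose screwdriver lying, 190 mm long; leave alone
- hexkey: loose hex key with a crossbar, lying, about 150 mm long; leave alone

How it is judged:
By the outcome, as a careful person would: the job done as asked, in the order asked, and still so for the second after the job is handed in, with the robot touching nothing.
It also fails if it takes over 45 s, if anything falls off the work surface, if the arm or the gripper's body presses on something with over 40 N, if the wrist force passes 120 N, or if a joint passes its speed limit or range.

### The arm

A 6-joint arm with a two-finger parallel gripper is mounted at the origin on the work surface. World frame = base frame: x ahead of the robot, y to its left, z up, the work surface at z = 0. Lengths are in m, angles in rad, forces in N, time in s.
With the tool pointing down it reaches from about 0.3 to 0.875 m from the base axis. Payload 6.4 kg.
Tool frame: the origin (TCP) lies at the centre of the arm's flange, where the gripper is bolted on; the fingertips stand 173 mm ahead of it and the grasp point (between the pads) lies 155 mm ahead of it; z points along the fingers, x is the direction in which the jaws open and shut, and the axes are right-handed (so a half turn about z gives the same grasp; the last joint's range is limited). The gripper opens to 85 mm and grips with 20 to 120 N. Pads are 22 mm wide; open, the fingers measure 114 mm over their backs; the gripper's body (76 mm by 85 mm) begins 54 mm behind the grasp point. The pads swing forward as they close: fully open they stand 13 mm farther back than shut.
Start: joints at [-1.511, 0.181, 1.607, -0, 1.354, -0.206], TCP at [0.151, -0.555, 0.405] pointing down, gripper open.
Joint ranges: [-2.99, 2.99], [-0.89, 2.07], [0.3, 2.58], [-1.14, 4.28], [0, 2.63], [-3.12, 3.12]. Speed limits (rad/s): [2.57, 2.57, 3.01, 3.14, 3.14, 3.14].

### API

Orientations are given as a unit quaternion [w, x, y, z].
In Python, from bench import * gives the robot as it stands.
- The arm moves only by the tool step_arm, never from a script. Its argument "motion" is a list of rows, each an object with "xyz": the shift along the tool's x, y, z in m, a list of three; "rot": the turn, a rotation vector about the tool's x, y, z in rad, a list of three; "fingers": the opening, from 0 (shut) to 1 (fully open). In form: [{"xyz": [tx, ty, tz], "rot": [wx, wy, wz], "fingers": fingers}, ...]. A call has 1 to 20 rows; each row is the pose to reach, as a shift and turn from the pose measured when the call began, along the tool's axes at that moment; what a row does not reach only later rows make up. A row lasts 1/10 s, in which the tool goes at most 50 mm and 8.59 degrees, less where a joint would pass 70% of its speed; a pose out of reach is approached as far as the arm can. A call with a gripper value outside its range is refused whole. The fingers move at their own pace and stop on an object; "grip_force" is the grip in N (left out, the last holds). Time passes only in rows, so rows that repeat a pose let the fingers close. It gives the time, the measured TCP pose, the force and the opening at its end, in the units of the state.
- get_obs(): the state, without advancing time (a new reading comes with each control period).
- capture(name): name is "scene" or "top"; returns a dict with "frame" (420x560x3 uint8, red, green, blue), "fx", "fy", "cx", "cy" (pixels), "T" (4x4, takes a point from camera to world coordinates). Camera axes: x right, y up, looking along -z (the intrinsics and any distortion apply to the point x, -y, -z); pixel columns grow to the right and rows downward; lengths in m; the calibration is good to about 2 mm. A picture is of the moment at which its call begins. There is no depth.
- close_job(): hands the job in, once; it reports no verdict.
The state is a dict: "time": time; "joint_positions": joint angles; "qvel": joint speeds; "joint_efforts": joint torques, N m; "tool_pos": TCP position; "orientation": TCP orientation; "contact_force": force on the tool from outside, world axes, zero at the start; "torque": the same for the moment, N m; "grip_width": opening from 0.0 (shut) to 1.0 (fully open).
Only numpy, scipy, OpenCV 4.12 (cv2) and the standard library are available. Lean on these libraries where they do the work, as an engineer would, in place of code of your own. Each camera call takes 0.05 s, during which the arm holds its last target.

## Working session

There is one attempt and no reset: what is moved stays moved. The work goes in short steps, Python scripts to look and compute and a tool call to move; the robot and the scene stay as the last step left them, time stands still between calls to the robot, and variables do not carry over. Pictures are saved under pics/ and viewed, and the job is handed in when it is done.

Besides the shell and the picture viewer there is one more tool, called after ">>>" as name([rows], argument=value, ...), one row to a line, values as JSON. step_arm: Moves the arm, as the interface text tells. Its arguments: {"type":"object","properties":{"motion":{"type":"array","items":{"type":"object","properties":{"xyz":{"type":"array","items":{"type":"number"}},"rot":{"type":"array","items":{"type":"number"}},"fingers":{"type":"number"}}}},"grip_force":{"type":"number"}},"required":["motion"]}

```bash
ls; mkdir -p pics; python3 - <<'E'
from bench import *
import cv2,numpy as np
print(get_obs())
for n in("scene","top"):
    c=capture(n); cv2.imwrite(f"pics/{n}0.png",c["frame"][:,:,::-1]); np.save(f"{n}0.npy",c,allow_pickle=True)
    print(n,[c[k] for k in("fx","fy","cx","cy")],c["T"],c.keys())
E
```

```text
pics
{'time': 0.0, 'joint_positions': array([-1.51132353e+00,  1.81570747e-01,  1.60800038e+00,  8.88360773e-06,
        1.35376921e+00, -2.06279243e-01]), 'qvel': array([ 0.00029541, -0.00143222, -0.00048603, -0.00047911,  0.00178274,
       -0.00065341]), 'joint_efforts': array([ 1.09727789e-03, -4.44864714e+01, -3.51339805e+01, -2.72320231e-04,
        8.98644445e-03, -5.21573526e-06]), 'tool_pos': array([ 0.15102991, -0.55455717,  0.40377086]), 'orientation': array([-6.64381734e-04,  7.94554014e-01, -6.07192849e-01, -5.67635263e-04]), 'contact_force': array([ 0.41135008,  0.36899917, -0.21629599]), 'torque': array([-0.0005232 , -0.01596457, -0.01532033]), 'grip_width': 1.0021422891843337}
scene [390.7803316093058, 390.7803316093058, 274.539399151648, 209.20206862973785] [[-0.72850331 -0.5258657   0.43903096  0.97456372]
 [ 0.68476475 -0.54076091  0.48854362  0.49188198]
 [-0.01949755  0.65653858  0.75404041  0.82407498]
 [ 0.          0.          0.          1.        ]] dict_keys(['frame', 'fx', 'fy', 'cx', 'cy', 'T'])
top [525.1778448161381, 525.1778448161381, 278.14044809319313, 197.99195968732582] [[-1.17316178e-02  9.92843735e-01 -1.18843119e-01  3.80613296e-01]
 [-9.99930645e-01 -1.17716529e-02  3.65122757e-04  5.12509980e-03]
 [-1.03647011e-03  1.18839160e-01  9.92912977e-01  1.51396696e+00]
 [ 0.00000000e+00  0.00000000e+00  0.00000000e+00  1.00000000e+00]] dict_keys(['frame', 'fx', 'fy', 'cx', 'cy', 'T'])
```

View pics/scene0.png

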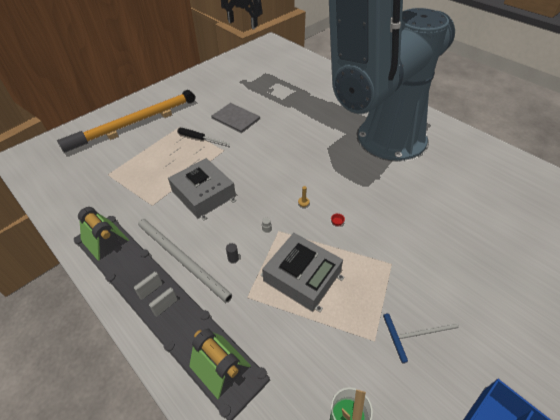

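View pics/top0.png

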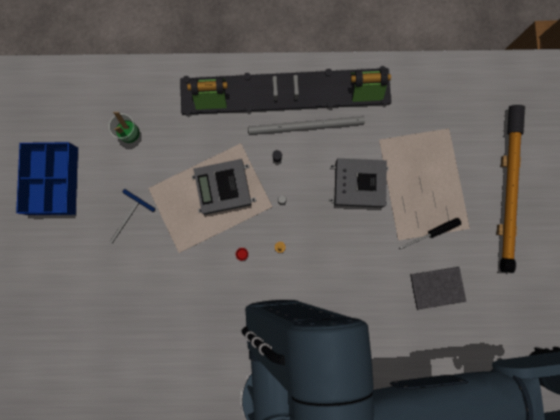

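The tester is the unit at top px (223,187) and scene px (303,270). Its display is on the image-left side, so its +y is roughly world +y. I'll zoom in for the measurement.

```bash
cat > h.py <<'E'
import numpy as np,cv2
def ray(c,u,v):
    d=np.array([(u-c["cx"])/c["fx"],-(v-c["cy"])/c["fy"],-1.0]); T=c["T"]
    return T[:3,3],T[:3,:3]@d
def onz(c,u,v,z):
    o,d=ray(c,u,v); return o+d*(z-o[2])/d[2]
def proj(c,p):
    T=c["T"]; q=T[:3,:3].T@(np.asarray(p)-T[:3,3]); return np.array([c["cx"]+c["fx"]*q[0]/-q[2], c["cy"]-c["fy"]*q[1]/-q[2]])
E
python3 - <<'E'
import numpy as np,cv2
for n,(a,b,w,h) in {"scene":(250,220,110,100),"top":(180,145,90,80)}.items():
    c=np.load(f"{n}0.npy",allow_pickle=True).item()
    f=c["frame"][b:b+h,a:a+w,::-1]
    f=cv2.convertScaleAbs(cv2.resize(f,None,fx=7,fy=7,interpolation=cv2.INTER_CUBIC),alpha=1.5)
    f=f[:600,:800]
    cv2.imwrite(f"pics/{n}_z.png",f)
E
```

```text
(no output)
```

View pics/top_z.png

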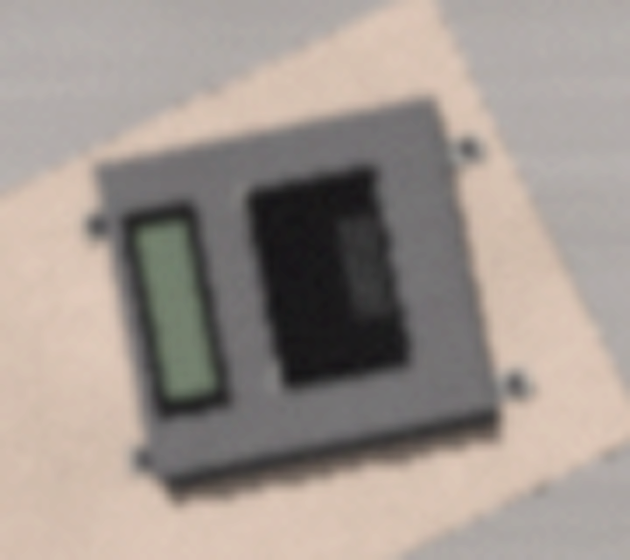

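View pics/scene_z.png

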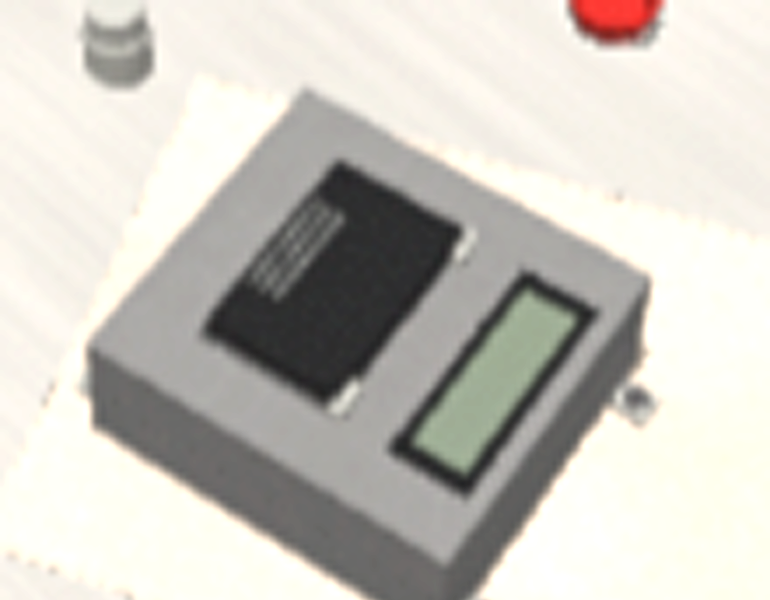

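```bash
python3 - <<'E'
from h import *
# corner order in tester frame: (+,+)... determine: display +y -> world +y
P={"top":(180,145,[(98,165),(432,97),(497,408),(165,475)]),
   "scene":(250,220,[(447,563),(90,348),(305,90),(650,280)])}
Q={}
for n,(a,b,pts) in P.items():
    c=np.load(f"{n}0.npy",allow_pickle=True).item()
    q=np.array([onz(c,(x+.5)/7-.5+a,(y+.5)/7-.5+b,.055) for x,y in pts])[:,:2]; Q[n]=q
    print(n,q.round(4).tolist(),"ctr",q.mean(0).round(4),"sides",[round(float(np.linalg.norm(q[i]-q[(i+1)%4])),4) for i in range(4)])
    # y axis: from side 1-2 midpoint to 3-0 midpoint
    y=(q[3]+q[0]-q[1]-q[2])/2; x=(q[0]+q[1]-q[2]-q[3])/2
    print("yaw from y",np.arctan2(-y[0],y[1]),"yaw from x",np.arctan2(x[1],x[0]))
# ribs / cover centre checks
def rep(n,x,y,z):
    a,b,_=P[n]; c=np.load(f"{n}0.npy",allow_pickle=True).item(); return onz(c,(x+.5)/7-.5+a,(y+.5)/7-.5+b,z).round(4)
print("ribs", rep("top",364,265,.065),rep("scene",297,248,.065))
import math
E
```

```text
top [[0.6428, 0.2419], [0.669, 0.1073], [0.5425, 0.0818], [0.5172, 0.2142]] ctr [0.5928 0.1613] sides [0.1371, 0.1291, 0.1348, 0.1286]
yaw from y 0.19057928797836826 yaw from x 0.20778859402065142
scene [[0.645, 0.2424], [0.6725, 0.1079], [0.546, 0.0814], [0.5199, 0.218]] ctr [0.5958 0.1624] sides [0.1373, 0.1292, 0.1391, 0.1274]
yaw from y 0.19512540352616742 yaw from x 0.1994874852887872
ribs [0.5993 0.1339 0.065 ] [0.6005 0.1318 0.065 ]
```

```bash
cat >> h.py <<'E'
from scipy.spatial.transform import Rotation as R
YAW=.198; C=np.array([.5943,.162])
def loc(x,y,z):
    c,s=np.cos(YAW),np.sin(YAW); return np.array([C[0]+c*x-s*y,C[1]+s*x+c*y,z])
RT=R.from_euler('z',YAW)*R.from_euler('x',np.pi)   # tool x=tester x, tool y=-tester y, z down
def rel(o,lp,tip=.173,Rt=None):
    # move so fingertip centre reaches tester-frame lp
    q=o["orientation"]; Rn=R.from_quat([q[1],q[2],q[3],q[0]]); Rt=Rt or RT
    tcp=loc(*lp)-Rt.apply([0,0,tip])
    return Rn.inv().apply(tcp-o["tool_pos"]).round(4),(Rn.inv()*Rt).as_rotvec().round(4)
def where(o,tip=.173):
    q=o["orientation"]; Rn=R.from_quat([q[1],q[2],q[3],q[0]]); p=o["tool_pos"]+Rn.apply([0,0,tip])
    c,s=np.cos(YAW),np.sin(YAW); d=p[:2]-C
    return np.array([c*d[0]+s*d[1],-s*d[0]+c*d[1],p[2]]).round(4),(Rn.inv()*RT).as_rotvec().round(4)
E
python3 - <<'E'
from h import *; from bench import *
o=get_obs(); print(where(o)); print(rel(o,(0,-.026,.12)))
E
```

```text
(array([-0.5755, -0.6151,  0.2309]), array([-1.4000e-03,  1.0000e-03, -1.5029e+00]))
(array([-0.5488, -0.6141,  0.1119]), array([-1.4000e-03,  1.0000e-03, -1.5029e+00]))
```

>>> step_arm([
  {"xyz":[-0.035,-0.038,0],"rot":[0,0,-0.09],"fingers":0},
  {"xyz":[-0.07,-0.076,0],"rot":[0,0,-0.18],"fingers":0},
  {"xyz":[-0.105,-0.115,0],"rot":[0,0,-0.27],"fingers":0},
  {"xyz":[-0.14,-0.154,0.01],"rot":[0,0,-0.36],"fingers":0},
  {"xyz":[-0.175,-0.193,0.02],"rot":[0,0,-0.45],"fingers":0},
  {"xyz":[-0.21,-0.232,0.03],"rot":[0,0,-0.54],"fingers":0},
  {"xyz":[-0.245,-0.271,0.04],"rot":[0,0,-0.63],"fingers":0},
  {"xyz":[-0.28,-0.31,0.05],"rot":[0,0,-0.73],"fingers":0},
  {"xyz":[-0.315,-0.349,0.06],"rot":[0,0,-0.83],"fingers":0},
  {"xyz":[-0.35,-0.388,0.06],"rot":[0,0,-0.93],"fingers":0},
  {"xyz":[-0.385,-0.427,0.07],"rot":[0,0,-1.03],"fingers":0},
  {"xyz":[-0.42,-0.466,0.07],"rot":[0,0,-1.13],"fingers":0},
  {"xyz":[-0.455,-0.505,0.08],"rot":[0,0,-1.23],"fingers":0},
  {"xyz":[-0.49,-0.544,0.09],"rot":[0,0,-1.33],"fingers":0},
  {"xyz":[-0.52,-0.58,0.1],"rot":[0,0,-1.42],"fingers":0},
  {"xyz":[-0.54,-0.604,0.105],"rot":[0,0,-1.48],"fingers":0},
  {"xyz":[-0.5488,-0.6141,0.11],"rot":[-0.0014,0.001,-1.503],"fingers":0},
  {"xyz":[-0.5488,-0.6141,0.112],"rot":[-0.0014,0.001,-1.503],"fingers":0},
  {"xyz":[-0.5488,-0.6141,0.112],"rot":[-0.0014,0.001,-1.503],"fingers":0},
  {"xyz":[-0.5488,-0.6141,0.112],"rot":[-0.0014,0.001,-1.503],"fingers":0},
])

```text
time: 2.1
tool_pos: [0.5989, 0.1357, 0.2927]
orientation: [0.0, 0.995, 0.098, -0.001]
contact_force: [0.8, 0.1, 0.9]
grip_width: 0.002
```

```bash
cat > look.py <<'E'
import sys
from h import *; from bench import *
o=get_obs(); print(round(o["time"],2),where(o),o["contact_force"].round(2),o["grip_width"],o["joint_positions"].round(2))
tag=sys.argv[1]
a=[]
for n,(x,y,w,h) in {"scene":(240,190,140,130),"top":(160,125,140,130)}.items():
    c=capture(n); f=cv2.cvtColor(c["frame"],cv2.COLOR_RGB2BGR)[y:y+h,x:x+w]
    np.save(f"{n}_{tag}.npy",c,allow_pickle=True)
    cv2.imwrite(f"pics/{n}_{tag}_full.png",c["frame"][:,:,::-1])
    a.append(cv2.resize(f,(400,371),interpolation=cv2.INTER_CUBIC))
cv2.imwrite(f"pics/{tag}.png",cv2.convertScaleAbs(np.hstack(a),alpha=1.5))
E
python3 look.py a1
```

```text
2.1 (array([-0.0008, -0.0267,  0.1197]), array([ 0.0001,  0.0011, -0.0008])) [0.8  0.07 0.91] 0.0016751372530719746 [ 0.03  0.38  1.59 -0.    1.17 -0.17]
```

View pics/a1.png

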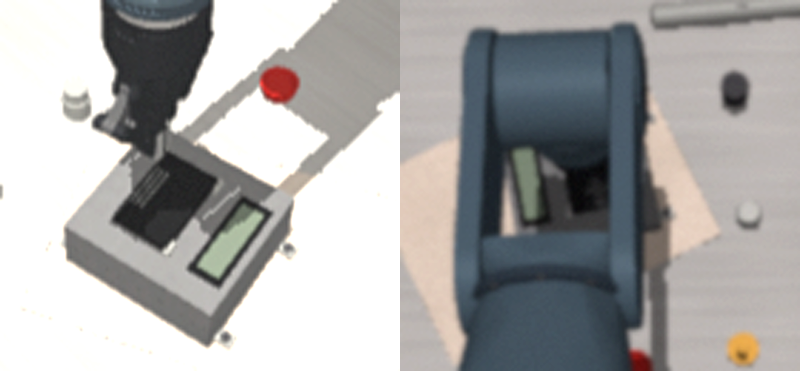

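The fingers are shut above the cover with the tip at crop px (150,155). I'll check that against where I expect the tip to project, to settle the tip offset.

```bash
python3 - <<'E'
from h import *
c=np.load("scene_a1.npy",allow_pickle=True).item()
for z in (.065,.11,.12,.13):
    p=proj(c,loc(-.0008,-.0267,z)); print(z,p,(p-[240,190])*[400/140,371/130])
E
```

```text
0.065 [293.68138583 255.55920125] [153.37538809 187.09587432]
0.11 [294.03086889 244.19415035] [154.37391112 154.66176753]
0.12 [294.11223429 241.5481799 ] [154.60638367 147.11057495]
0.13 [294.19502256 238.85593794] [154.8429216 139.4273306]
```

>>> step_arm([
  {"xyz":[0.001,0,0.02],"rot":[0,0,0],"fingers":0},
  {"xyz":[0.001,0,0.04],"rot":[0,0,0],"fingers":0},
  {"xyz":[0.001,0,0.048],"rot":[0,0,0],"fingers":0},
  {"xyz":[0.001,0,0.051],"rot":[0,0,0],"fingers":0},
  {"xyz":[0.001,0,0.053],"rot":[0,0,0],"fingers":0},
  {"xyz":[0.001,0,0.053],"rot":[0,0,0],"fingers":0},
])

```text
time: 2.8
tool_pos: [0.6005, 0.1353, 0.2411]
orientation: [0.0, 0.995, 0.098, 0.001]
contact_force: [0.1, 0.6, -0.1]
grip_width: 0.002
```

```bash
python3 look.py a2
```

```text
2.8 (array([ 0.001 , -0.0274,  0.0681]), array([ 0.0004, -0.0014, -0.0019])) [ 0.05  0.6  -0.12] 0.001557357822240168 [ 0.03  0.45  1.61 -0.    1.07 -0.17]
```

View pics/a2.png

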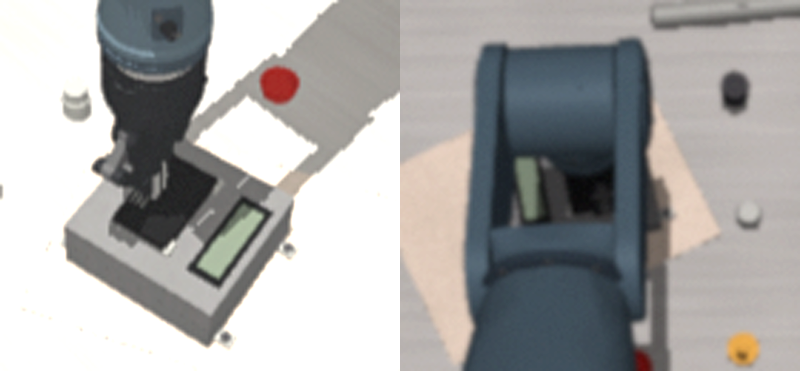

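>>> step_arm([
  {"xyz":[0,0,0.002],"rot":[0,0,0],"fingers":0},
  {"xyz":[0,0,0.004],"rot":[0,0,0],"fingers":0},
  {"xyz":[0,0,0.006],"rot":[0,0,0],"fingers":0},
  {"xyz":[0,0,0.007],"rot":[0,0,0],"fingers":0},
  {"xyz":[0,0,0.007],"rot":[0,0,0],"fingers":0},
])

```text
time: 3.4
tool_pos: [0.601, 0.1352, 0.2351]
orientation: [0.0, 0.995, 0.098, 0.001]
contact_force: [-0.1, -2.4, 5.0]
grip_width: 0.003
```

>>> step_arm([
  {"xyz":[0,0,0.002],"rot":[0,0,0],"fingers":0},
  {"xyz":[0,0,0.003],"rot":[0,0,0],"fingers":0},
  {"xyz":[0,0,0.003],"rot":[0,0,0],"fingers":0},
])

```text
time: 3.7
tool_pos: [0.6013, 0.1352, 0.2344]
orientation: [0.001, 0.995, 0.098, 0.002]
contact_force: [-7.3, -2.6, 16.2]
grip_width: -0.001
```

>>> step_arm([
  {"xyz":[0,0,-0.02],"rot":[0,0,0],"fingers":0},
  {"xyz":[0,0,-0.05],"rot":[0,0,0],"fingers":0},
  {"xyz":[0,0,-0.08],"rot":[0,0,0],"fingers":0},
  {"xyz":[0,0,-0.08],"rot":[0,0,0],"fingers":0},
  {"xyz":[0,0,-0.08],"rot":[0,0,0],"fingers":0},
  {"xyz":[0,0,-0.08],"rot":[0,0,0],"fingers":0},
  {"xyz":[0,0,-0.08],"rot":[0,0,0],"fingers":0},
  {"xyz":[0,0,-0.08],"rot":[0,0,0],"fingers":0},
  {"xyz":[0,0,-0.08],"rot":[0,0,0],"fingers":0},
  {"xyz":[0,0,-0.08],"rot":[0,0,0],"fingers":0},
  {"xyz":[0,0,-0.08],"rot":[0,0,0],"fingers":0},
  {"xyz":[0,0,-0.08],"rot":[0,0,0],"fingers":0},
  {"xyz":[0,0,-0.08],"rot":[0,0,0],"fingers":0},
  {"xyz":[0,0,-0.08],"rot":[0,0,0],"fingers":0},
])

```text
time: 5.1
tool_pos: [0.601, 0.1352, 0.3144]
orientation: [0.001, 0.995, 0.098, 0.002]
contact_force: [0.2, -0.6, 0.1]
grip_width: -0.002
```

```bash
python3 look.py a3
```

```text
5.1 (array([ 0.0019, -0.0278,  0.1414]), array([ 0.0016, -0.003 , -0.0014])) [ 0.2  -0.56  0.08] -0.0018086501730674369 [ 0.03  0.36  1.58 -0.    1.2  -0.17]
```

View pics/a3.png

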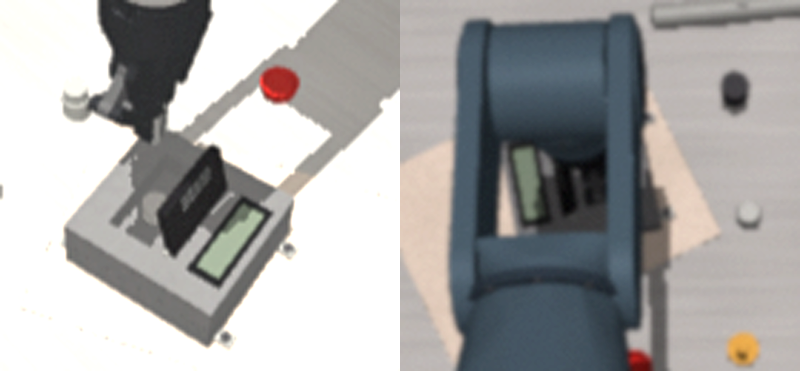

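```bash
python3 - <<'E'
from h import *; from bench import *
c=np.load("scene_a3.npy",allow_pickle=True).item()
print(proj(c,loc(0,-.024,.048)), [proj(c,loc(x,y,.055)).round(1).tolist() for x,y in((-.042,-.042),(.042,-.042))])
f=c["frame"][230:300,270:340]; cv2.imwrite("pics/btn.png",cv2.convertScaleAbs(cv2.resize(f[:,:,::-1],None,fx=8,fy=8,interpolation=cv2.INTER_CUBIC),alpha=1.5))
o=get_obs(); print(rel(o,(0,-.026,.06)))
E
```

```text
[294.32177685 260.41515291] [[297.8, 243.3], [277.8, 267.6]]
(array([-0.0016, -0.0017,  0.0814]), array([ 0.0016, -0.003 , -0.0013]))
```

View pics/btn.png

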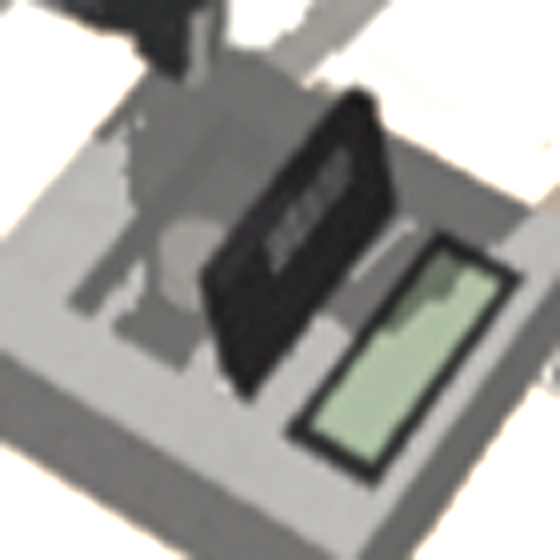

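The cover is fully open. The button sits at about (194,248) in this crop against a predicted (195,243), so the pose is confirmed.

>>> step_arm([
  {"xyz":[-0.0016,-0.0017,0.03],"rot":[0,-0.003,0],"fingers":0},
  {"xyz":[-0.0016,-0.0017,0.06],"rot":[0,-0.003,0],"fingers":0},
  {"xyz":[-0.0016,-0.0017,0.08],"rot":[0,-0.003,0],"fingers":0},
  {"xyz":[-0.0016,-0.0017,0.09],"rot":[0,-0.003,0],"fingers":0},
  {"xyz":[-0.0016,-0.0017,0.09],"rot":[0,-0.003,0],"fingers":0},
])

```text
time: 5.7
tool_pos: [0.5989, 0.1365, 0.223]
orientation: [0.001, 0.995, 0.098, -0.001]
contact_force: [0.5, -0.2, -0.5]
grip_width: 0.002
```

```bash
python3 look.py a4
```

```text
5.7 (array([-0.0009, -0.0261,  0.05  ]), array([ 0.0012,  0.0025, -0.0014])) [ 0.54 -0.15 -0.48] 0.0015231125405925133 [ 0.03  0.48  1.62 -0.    1.04 -0.16]
```

View pics/a4.png

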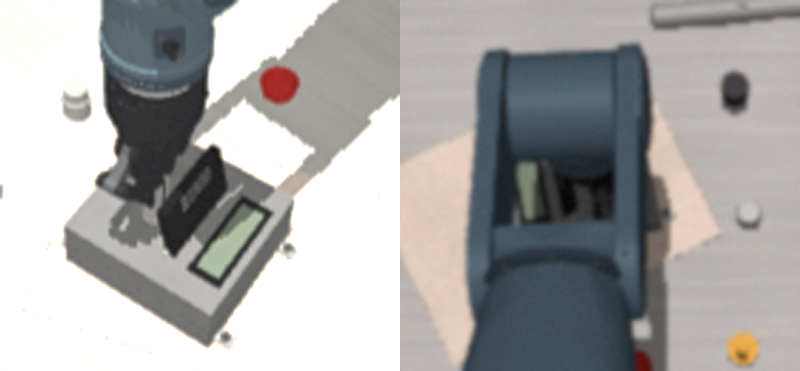

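>>> step_arm([
  {"xyz":[0,0,0.002],"rot":[0,0,0],"fingers":0},
  {"xyz":[0,0,0.004],"rot":[0,0,0],"fingers":0},
  {"xyz":[0,0,0.006],"rot":[0,0,0],"fingers":0},
  {"xyz":[0,0,0.007],"rot":[0,0,0],"fingers":0},
  {"xyz":[0,0,0.007],"rot":[0,0,0],"fingers":0},
])

```text
time: 6.3
tool_pos: [0.6005, 0.1365, 0.2189]
orientation: [0.001, 0.995, 0.098, 0.002]
contact_force: [1.7, 0.1, 4.0]
grip_width: 0.001
```

>>> step_arm([
  {"xyz":[0,0,0.002],"rot":[0,0,0],"fingers":0},
  {"xyz":[0,0,0.004],"rot":[0,0,0],"fingers":0},
  {"xyz":[0,0,0.004],"rot":[0,0,0],"fingers":0},
])

```text
time: 6.6
tool_pos: [0.6006, 0.1366, 0.2163]
orientation: [0.001, 0.995, 0.098, 0.002]
contact_force: [-4.9, -0.7, 13.3]
grip_width: -0.001
```

>>> step_arm([
  {"xyz":[0,0,0.002],"rot":[0,0,0],"fingers":0},
  {"xyz":[0,0,0.002],"rot":[0,0,0],"fingers":0},
])

```text
time: 6.8
tool_pos: [0.6008, 0.1367, 0.2162]
orientation: [0.001, 0.995, 0.098, 0.001]
contact_force: [-6.0, -1.0, 17.5]
grip_width: 0.001
```

The button is at its hard stop: tip at 43 mm as expected, and the force rises with no further travel. I'll release it and move over behind the cover.

>>> step_arm([
  {"xyz":[0,0,-0.02],"rot":[0,0,0],"fingers":0},
  {"xyz":[0,0,-0.06],"rot":[0,0,0],"fingers":0},
  {"xyz":[0,0,-0.1],"rot":[0,0,0],"fingers":0},
  {"xyz":[0,0,-0.11],"rot":[0,0,0],"fingers":0},
  {"xyz":[-0.001,-0.01,-0.11],"rot":[0,0,0],"fingers":0},
  {"xyz":[-0.001,-0.04,-0.11],"rot":[0,0,0],"fingers":0},
  {"xyz":[-0.001,-0.07,-0.11],"rot":[0,0,0],"fingers":0},
  {"xyz":[-0.001,-0.074,-0.11],"rot":[0,0,0],"fingers":0},
  {"xyz":[-0.001,-0.074,-0.11],"rot":[0,0,0],"fingers":0},
  {"xyz":[-0.001,-0.074,-0.09],"rot":[0,0,0],"fingers":0},
  {"xyz":[-0.001,-0.074,-0.06],"rot":[0,0,0],"fingers":0},
  {"xyz":[-0.001,-0.074,-0.05],"rot":[0,0,0],"fingers":0},
  {"xyz":[-0.001,-0.074,-0.05],"rot":[0,0,0],"fingers":0},
])

```text
time: 8.1
tool_pos: [0.5841, 0.2082, 0.2632]
orientation: [0.001, 0.995, 0.098, -0.001]
contact_force: [-0.4, -0.9, 0.2]
grip_width: -0.001
```

```bash
python3 look.py a5
```

```text
8.1 (array([-0.0014,  0.0469,  0.0902]), array([ 0.0024,  0.003 , -0.0017])) [-0.41 -0.89  0.22] -0.0008987607101029372 [ 0.15  0.43  1.59 -0.    1.12 -0.04]
```

View pics/a5.png

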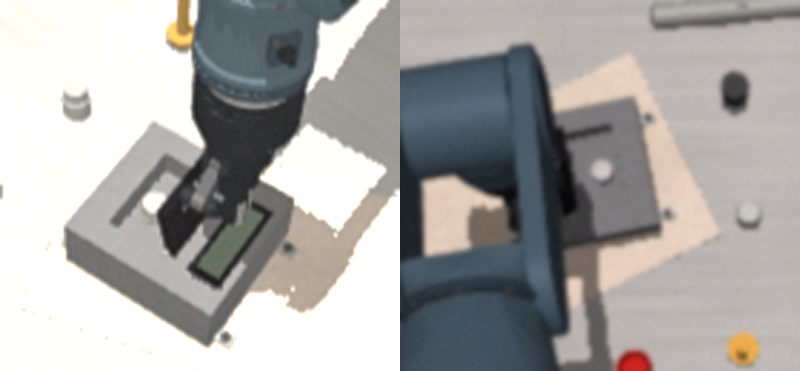

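The tool is behind the open cover and the button is back out, visible at top crop px (600,170). Now I'll sweep the cover shut.

>>> step_arm([
  {"xyz":[0.001,0.012,-0.002],"rot":[0,0,0],"fingers":0},
  {"xyz":[0.001,0.022,-0.002],"rot":[0,0,0],"fingers":0},
  {"xyz":[0.001,0.029,-0.002],"rot":[0,0,0],"fingers":0},
  {"xyz":[0.001,0.036,-0.002],"rot":[0,0,0],"fingers":0},
  {"xyz":[0.001,0.043,-0.001],"rot":[0,0,0],"fingers":0},
  {"xyz":[0.001,0.049,0.001],"rot":[0,0,0],"fingers":0},
  {"xyz":[0.001,0.055,0.005],"rot":[0,0,0],"fingers":0},
  {"xyz":[0.001,0.061,0.009],"rot":[0,0,0],"fingers":0},
  {"xyz":[0.001,0.067,0.015],"rot":[0,0,0],"fingers":0},
  {"xyz":[0.001,0.07,0.019],"rot":[0,0,0],"fingers":0},
  {"xyz":[0.001,0.073,0.022],"rot":[0,0,0],"fingers":0},
  {"xyz":[0.001,0.073,0.024],"rot":[0,0,0],"fingers":0},
])

```text
time: 9.4
tool_pos: [0.6009, 0.1367, 0.2421]
orientation: [0.001, 0.995, 0.098, 0.001]
contact_force: [-0.4, -1.7, 1.4]
grip_width: -0.001
```

```bash
python3 look.py a6
```

```text
9.4 (array([ 0.0019, -0.0266,  0.0691]), array([ 0.0031, -0.0022, -0.0017])) [-0.4  -1.66  1.45] -0.0007159956243292932 [ 0.03  0.45  1.61 -0.    1.07 -0.16]
```

View pics/a6.png

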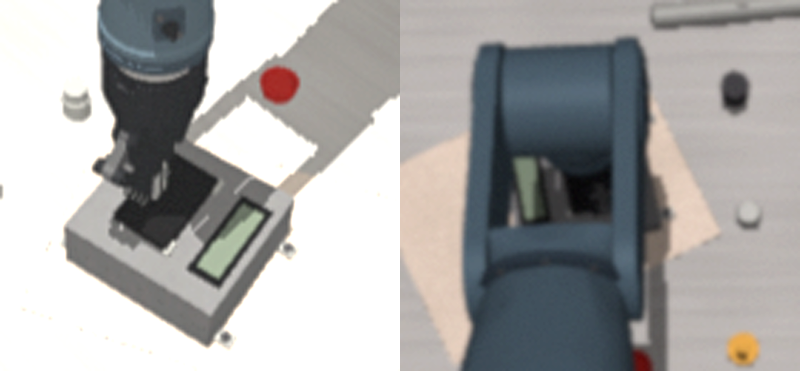

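The cover is nearly shut under the fingertips. Now I'll press it to the stop.

>>> step_arm([
  {"xyz":[-0.001,0,0.003],"rot":[0,0,0],"fingers":0},
  {"xyz":[-0.001,0,0.006],"rot":[0,0,0],"fingers":0},
  {"xyz":[-0.001,0,0.008],"rot":[0,0,0],"fingers":0},
  {"xyz":[-0.001,0,0.01],"rot":[0,0,0],"fingers":0},
  {"xyz":[-0.001,0,0.01],"rot":[0,0,0],"fingers":0},
])

```text
time: 10.0
tool_pos: [0.6004, 0.1366, 0.2346]
orientation: [0.002, 0.995, 0.098, 0.002]
contact_force: [-5.5, -3.9, 17.0]
grip_width: 0.002
```

>>> step_arm([
  {"xyz":[0,0,-0.01],"rot":[0,0,0],"fingers":0},
  {"xyz":[0,0,-0.04],"rot":[0,0,0],"fingers":0},
  {"xyz":[0,0,-0.08],"rot":[0,0,0],"fingers":0},
  {"xyz":[0,0,-0.12],"rot":[0,0,0],"fingers":0},
  {"xyz":[0,0.03,-0.15],"rot":[0,0,0],"fingers":0},
  {"xyz":[0,0.08,-0.15],"rot":[0,0,0],"fingers":0},
  {"xyz":[0,0.13,-0.15],"rot":[0,0,0],"fingers":0},
  {"xyz":[0,0.18,-0.15],"rot":[0,0,0],"fingers":0},
  {"xyz":[0,0.22,-0.15],"rot":[0,0,0],"fingers":0},
  {"xyz":[0,0.25,-0.15],"rot":[0,0,0],"fingers":0},
  {"xyz":[0,0.25,-0.15],"rot":[0,0,0],"fingers":0},
  {"xyz":[0,0.25,-0.15],"rot":[0,0,0],"fingers":0},
])

```text
time: 11.2
tool_pos: [0.6485, -0.1084, 0.385]
orientation: [0.001, 0.995, 0.098, 0.001]
contact_force: [-0.2, -0.3, -0.7]
grip_width: -0.003
```

```bash
python3 look.py a7
```

```text
11.2 (array([ 0.0004, -0.2763,  0.212 ]), array([ 0.0027, -0.0025, -0.0026])) [-0.18 -0.27 -0.75] -0.003254258699677393 [-0.35  0.38  1.4  -0.    1.36 -0.54]
```

View pics/a7.png

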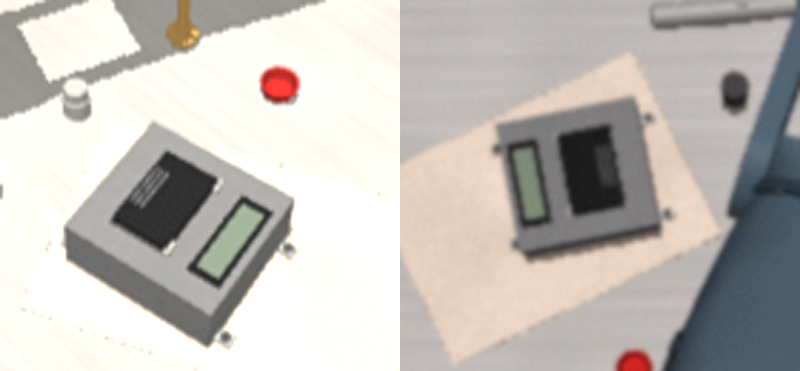

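View pics/scene_a7_full.png

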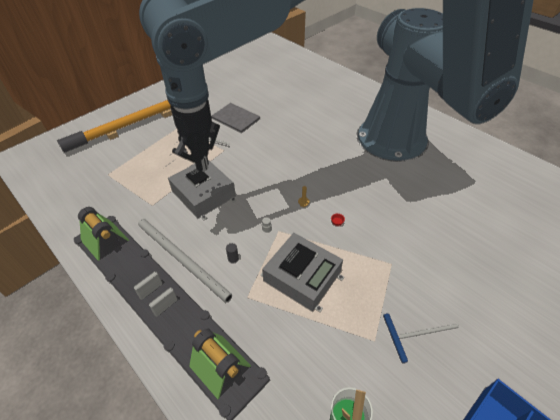

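The cover is shut and stayed shut for more than 1 s after release. The socket (266,224), bolt (304,197), spacer (232,252), cap (338,219), driver and hex key are where they were, and the gauge cover is shut.

```bash
python3 -c "
from bench import *
print(close_job())"
```

```text
the job is handed in; nothing more can be done
None
```

I zeroed the tester and handed the job in at about 11.3 s on the robot's clock; it reports no verdict.

1. **Cover opened:** I pressed the wide cover to its stop (about 16 N, fingertips at 61 mm as expected). When I let go it popped fully open, and the picture confirmed it.
2. **Button pressed:** I pressed the round button to its hard stop, with the fingertips at 43 mm. The force rose from 13 to 17.5 N with no further travel. After release it came back out.
3. **Cover closed:** I swept the cover shut from behind and pressed it to its stop again (about 17 N).

**Last checks:** In the final pictures, about 1.1 s after release, the wide cover is flat and latched and the gauge's narrow cover looks shut. The loose parts look unmoved, judged by eye against the first pictures. The arm was clear of everything, with the fingertips 0.21 m above the bench. The highest contact force shown at the end of a move was about 18 N, well under the limits.

One early measurement disagreed: the centre of the ribs read about 5 mm off the position worked out from the housing corners. I used the corner position, and the contact heights and the button picture agreed with it.

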